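# Release and remove a worn bobbin-sander sleeve (left-hand knob)

## Task

Take the worn dark brown sanding sleeve off the bobbin sander. First slacken the black knob on top of the drum until its white engraved line stands at the red release mark and not beyond it; the thread is left-handed, as the engraved arrow shows, so it loosens clockwise seen from above. Then ease the sleeve up off the drum, twisting it to and fro as it rises so that the spindle is not pulled up off its seat, holding it firmly but without crushing it, and set it (do not drop it) fully down over the rack's free dowel with the red disc at its foot, leaving the other things where they are.

Things in the scene. Friction and masses are not known exactly. Their poses are not given: they have to be found in the camera images.
- sander: Floor-standing bobbin sander, green, steel table 520 x 560 mm. Origin: on the spindle axis at table height; z up, x away from the robot at yaw 0. On this axis, as heights over the table: flange 56 mm wide to 8 mm; drum and sleeve 8 to 84 mm; clamp washer 44 mm wide, top about level with the sleeve's rim; knob above. A red line on the table insert points to -x, like the release mark.
- knob (a joint): Angle of the black knob, rad; grows clockwise seen from above (left-hand thread, slackening). Starts tight at 0.1 to 0.8; at 4.0 the white line stands at the red mark. Stops at -0.4 and 4.9. Thread friction is 0.25 N m throughout, so it stays where left; a 30 N grip turns it without slip. It rises 0.64 mm per rad (4 mm a turn); the washer rises with it but does not turn.
- knob_top (a point): Centre of the knob's top face, on the spindle axis. The knob is a cylinder 32 mm in diameter and 20 mm high below this point, on a thinner neck; its underside clears the sleeve's rim by 3.5 mm or more. It fits through the sleeve.
- knob_line (a point): Outer end of the white line engraved on the knob's top, 16 mm from the axis.
- release_mark (a point): Point directly over the red release mark of the washer, at the height of the knob's top and 16 mm from the axis, on the sander's -x side: where knob_line comes to at knob = 4.0.
- spindle (a joint): Lift of the spindle (with drum, washer, knob), m. 0 = on its seat, held only by its weight of about 8.5 N; free upward stroke 22 mm, no rotation. With the knob at the mark the rubber still clings to the sleeve's bore with 12 to 25 N of friction (it differs each time), so a straight pull lifts the spindle; the more the sleeve is twisted for each mm it rises, the smaller the upward pull.
- worn_sleeve: Worn sleeve: dark brown stiff tube, 52 mm outside, 47 mm inside, 76 mm high, 0.035 to 0.06 kg. Origin: centre of its lower end, z along the tube. Held fast by the drum's rubber until the knob is slackened to the mark, then clinging for 30 mm of rise, then free; it must rise 105 mm to clear the knob. A 30 N grip turns it on the drum, 40 N on each side crushes it.
- rack: Fixed plywood sleeve rack on the sander's table, 85 x 265 mm board, 18 mm thick. Origin: centre of the board's underside; the row of three upright dowels runs along its y at -85, 0 and +85 mm. Dowels 28 mm in diameter, standing 50 mm above the board.
- red_disc: Thin red disc, 68 mm wide, painted on the rack's board round the foot of the free dowel, which may be any of the three. Origin: on that dowel's axis at the board's top surface, where the sleeve's lower end must come to stand.
- spare_a: Orange-brown spare sleeve, 52 mm outside, 76 mm high, loose over another dowel of the rack. Origin: centre of its lower end. Leave it.
- spare_b: Blue-grey spare sleeve, same size, loose over another dowel. Origin: centre of its lower end. Leave it.
- brush: Wooden bench brush with black bristles, 240 mm long (from -155 to +85 mm along its x), 32 mm wide, 48 mm high, lying on the sander's table. Origin: at table height. Leave it.
- plywood_part: Pupil's plywood part, 145 x 70 x 18 mm, round at its +x end, lying on the sander's table. Origin: underside, 55 mm from its square end. Leave it.

How it is judged:
By the outcome, as a careful person would: the job done as asked, in the order asked, and still so for the second after the job is handed in, with the robot touching nothing.
It also fails if it takes over 72 s, if anything falls off the work surface, if the arm or the gripper's body presses on something with over 40 N, if the wrist force passes 120 N, or if a joint passes its speed limit or range.

## Robot

A 6-joint arm with a two-finger parallel gripper is mounted at the origin on the work surface. World frame = base frame: x ahead of the robot, y to its left, z up, the work surface at z = 0. Lengths are in mm, angles in rad, forces in N, time in s.
With the tool pointing down it reaches from about 275 to 750 mm from the base axis. Payload 10.2 kg.
Tool frame: the origin (TCP) lies at the very end of the fingers, on their centre line; the grasp point (between the pads) lies 19 mm behind it; z points along the fingers, y is the line along which they close (so a half turn about z gives the same grasp; the last joint's range is limited). The gripper opens to 85 mm and grips with 20 to 120 N. Pads are 22 mm wide; open, the fingers measure 114 mm over their backs; the gripper's body (76 mm by 85 mm) begins 54 mm behind the grasp point. The pads swing forward as they close: fully open they stand 13 mm farther back than shut.
Start: joints at [0.903, 0.313, 1.498, -0, 1.331, -0.223], TCP at [225.909, 473.916, 231.294] pointing down, gripper open.
Joint ranges: [-2.94, 2.94], [-0.97, 2.17], [0.19, 2.56], [-1.23, 4.37], [0.02, 3.11], [-2.88, 2.88]. Speed limits (rad/s): [2.39, 2.39, 3.01, 3.14, 3.14, 3.14].

## Interface

Orientations are given as a unit quaternion [w, x, y, z].
In Python, from rig import ctrl gives the robot as it stands.
- The arm moves only by the tool step_arm, never from a script. Its argument "increments" is a list of rows, each a list of 3 entries, a list of its own where there are three numbers: the shift along the tool's x, y, z in cm, then the turn, a rotation vector about the tool's x, y, z in degrees, then the opening in per cent of the stroke, from 0 (shut) to 100 (fully open). A call has 1 to 8 rows; each row is the pose to reach, as a shift and turn from the pose commanded when the call began, along the tool's axes at that moment; what a row does not reach only later rows make up. A row lasts 1/8 s, in which the tool goes at most 62.5 mm and 10.7 degrees, less where a joint would pass 70% of its speed; a pose out of reach is approached as far as the arm can. A call with a gripper value outside its range is refused whole. The fingers move at their own pace and stop on an object; "squeeze" is the grip in N (left out, the last holds). Time passes only in rows, so rows that repeat a pose let the fingers close. It gives the time, the measured TCP pose, the force, the opening and the grip force at its end, in the units of the state.
- ctrl.sense(): the state, without advancing time (a new reading comes with each control period).
- ctrl.capture(name): name is "scene" or "top" or "wrist"; returns a dict with "img" (384x512x3 uint8, red, green, blue), "fx", "fy", "cx", "cy" (pixels), "extrinsics" (4x4, takes a point from camera to world coordinates). Camera axes: x right, y down, z forward; pixel columns grow to the right and rows downward; lengths in mm; the calibration is good to about 2 mm. A picture is of the moment at which its call begins. There is no depth.
- ctrl.finish_job(): hands the job in; it is judged then, once.
The state is a dict: "time_s": time; "joints": joint angles; "dq": joint speeds; "tau": joint torques, N m; "eef_pos": TCP position; "ee_rot": TCP orientation; "force": force on the tool from outside, world axes, zero at the start; "wrist_torque": the same for the moment, N m; "grip_width": opening from 0.0 (shut) to 1.0 (fully open); "grip_force": force on a finger pad.
Only numpy, scipy, OpenCV 4.12 (cv2) and the standard library are available. Lean on these libraries where they do the work, as an engineer would, in place of code of your own. Each camera call takes 0.05 s, during which the arm holds its last target. There are 200 camera calls.

## Working session

There is one attempt and no reset: what is moved stays moved. The work goes in short steps, Python scripts to look and compute and a tool call to move; the robot and the scene stay as the last step left them, time stands still between calls to the robot, and variables do not carry over. Pictures are saved under pics/ and viewed, at most 11 in all, crops included, and the job is handed in when it is done.

Besides the shell and the picture viewer there is one more tool, called as name([rows], argument=value, ...), one row to a line, values as JSON. step_arm: Moves the arm, as the interface text tells. Its arguments: {"type":"object","properties":{"increments":{"type":"array"},"squeeze":{"type":"number"}},"required":["increments"]}

```bash
ls; mkdir -p pics
python3 - <<'E'
from rig import ctrl
import cv2, numpy as np
s=ctrl.sense(); print({k:np.round(v,3).tolist() for k,v in s.items()})
for n in("scene","top"):
    c=ctrl.capture(n); cv2.imwrite(f"pics/{n}0.png",cv2.cvtColor(c["img"],cv2.COLOR_RGB2BGR))
    np.savez(f"pics/{n}0.npz",**c); print(n,c["fx"],c["fy"],c["cx"],c["cy"],np.round(c["extrinsics"],3).tolist())
a=cv2.imread("pics/top0.png"); cv2.imwrite("pics/top0b.png",cv2.resize(a,(800,600),interpolation=cv2.INTER_CUBIC))
a=cv2.imread("pics/scene0.png"); cv2.imwrite("pics/scene0b.png",cv2.resize(a,(800,600),interpolation=cv2.INTER_CUBIC))
E
```

```text
pics
{'time_s': 0.0, 'joints': [0.903, 0.313, 1.498, 0.0, 1.331, -0.223], 'dq': [0.0, 0.0, -0.0, -0.0, 0.0, -0.002], 'tau': [-0.001, -41.225, -25.975, -0.0, 0.004, 0.0], 'eef_pos': [225.731, 473.708, 230.709], 'ee_rot': [-0.0, 0.221, 0.975, -0.001], 'force': [0.554, -0.695, 0.187], 'wrist_torque': [0.016, 0.032, -0.005], 'grip_force': 0.0, 'grip_width': 1.003}
scene 487.9674159055512 487.9674159055512 250.75843455581196 180.12775248963266 [[0.265, 0.754, -0.601, 1125.644], [0.964, -0.205, 0.167, -91.521], [0.003, -0.624, -0.781, 858.176], [0.0, 0.0, 0.0, 1.0]]
top 463.67229982810886 463.67229982810886 259.5157835083259 190.5461323189026 [[-0.022, -0.994, 0.103, 484.845], [-1.0, 0.022, -0.001, 65.872], [-0.001, -0.103, -0.995, 978.862], [0.0, 0.0, 0.0, 1.0]]
```

View pics/top0b.png

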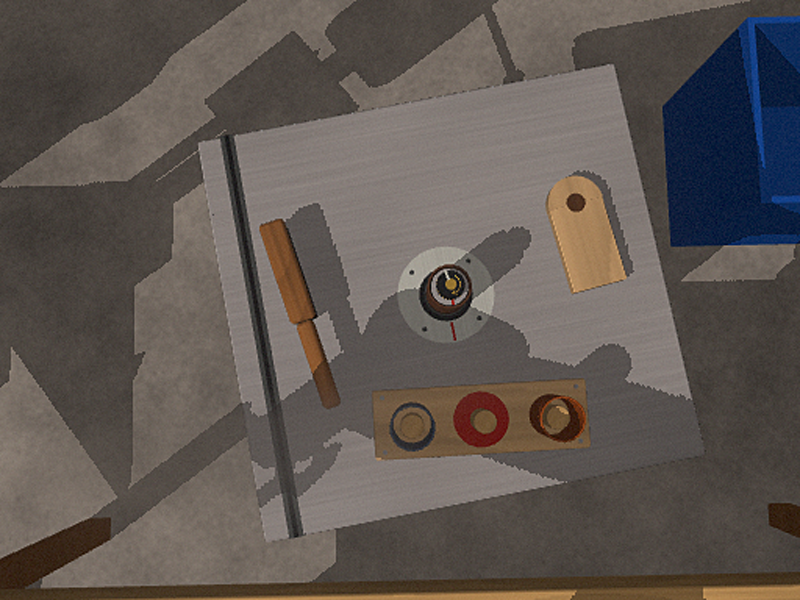

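View pics/scene0b.png

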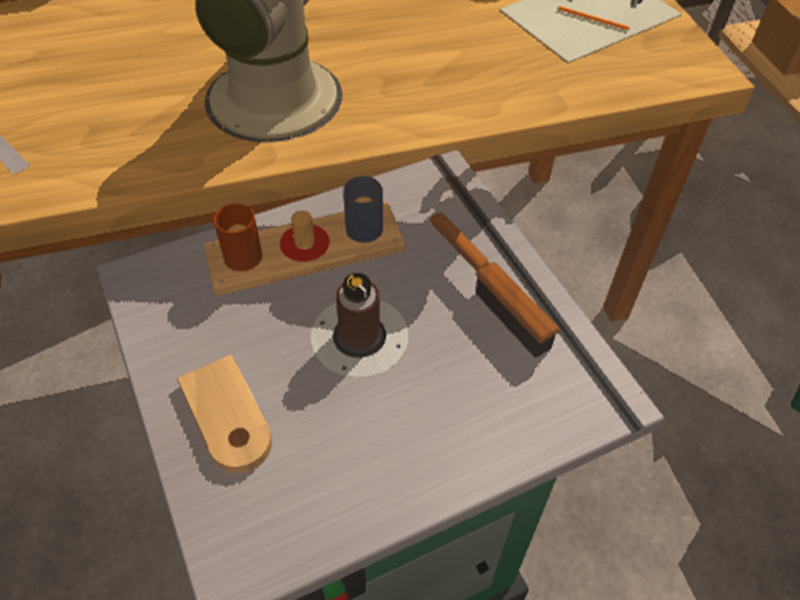

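The top view (800x600 scale) shows the knob at about (451,284), the red disc round the middle dowel at (481,419), the blue spare at (412,425) and the orange spare at (558,417). The sander's red line is at (453,330). In the scene view the knob is at (357,283) and the disc at (305,241).

```bash
cat > h.py <<'E'
import numpy as np, cv2
def ray(c,p):
    E=np.array(c["extrinsics"]); d=np.array([(p[0]-c["cx"])/c["fx"],(p[1]-c["cy"])/c["fy"],1.])
    d=E[:3,:3]@d; return E[:3,3],d/np.linalg.norm(d)
def tri(c1,p1,c2,p2):
    o1,d1=ray(c1,p1);o2,d2=ray(c2,p2)
    t=np.linalg.lstsq(np.c_[d1,-d2],o2-o1,rcond=None)[0]
    a,b=o1+t[0]*d1,o2+t[1]*d2; return (a+b)/2,np.linalg.norm(a-b)
def plane(c,p,z):
    o,d=ray(c,p); return o+d*(z-o[2])/d[2]
def proj(c,P):
    E=np.array(c["extrinsics"]); q=E[:3,:3].T@(np.array(P,float)-E[:3,3]); return np.array([c["fx"]*q[0]/q[2]+c["cx"],c["fy"]*q[1]/q[2]+c["cy"]])
def blobs(img,m,amin=10):
    n,l,s,ce=cv2.connectedComponentsWithStats(m.astype(np.uint8)); return [(s[i,4],ce[i].round(1).tolist(),s[i,:4].tolist()) for i in range(1,n) if s[i,4]>=amin],l
def hsv(img): return cv2.cvtColor(img,cv2.COLOR_RGB2HSV).astype(int)
E
python3 - <<'E'
from h import *
C={n:dict(np.load(f"pics/{n}0.npz")) for n in("top","scene")}
roi={"top":(220,140,420,310),"scene":(120,100,290,250)}
for n,c in C.items():
    H=hsv(c["img"]);h,s,v=H[...,0],H[...,1],H[...,2]; x0,y0,x1,y1=roi[n]
    R=np.zeros(h.shape,bool);R[y0:y1,x0:x1]=1
    red=((h<5)|(h>172))&(s>150)&(v>60)&R
    print(n,"red",blobs(0,red,6)[0])
    m=red.astype(np.uint8); cs,_=cv2.findContours(m,0,1); k=max(cs,key=cv2.contourArea); print("ell",cv2.fitEllipse(cv2.convexHull(k)))
    print("gold",blobs(0,(h>17)&(h<32)&(s>130)&(v>110)&R,5)[0])
    print("insert",blobs(0,(s<45)&(v>150)&R&(h>25)&(h<80),60)[0])
t,c=C["top"]["img"],C["scene"]["img"]
a=cv2.resize(t[155:225,255:325],(400,400),interpolation=cv2.INTER_CUBIC);b=cv2.resize(c[165:235,195:265],(400,400),interpolation=cv2.INTER_CUBIC)
cv2.imwrite("pics/crop1.png",cv2.cvtColor(np.hstack([a,b]),cv2.COLOR_RGB2BGR))
E
```

```text
top red [(np.int32(12), [289.8, 211.5], [289, 206, 3, 12]), (np.int32(736), [307.1, 267.7], [290, 251, 36, 35])]
ell ((307.5050048828125, 267.9877014160156), (34.852909088134766, 35.26974868774414), 159.10321044921875)
gold [(np.int32(38), [288.2, 181.3], [285, 178, 7, 7])]
insert []
scene red [(np.int32(356), [194.8, 157.0], [180, 145, 31, 22])]
ell ((194.5208740234375, 154.96717834472656), (22.446327209472656, 30.866796493530273), 85.22615051269531)
gold [(np.int32(42), [226.8, 179.6], [222, 176, 10, 8])]
insert []
```

View pics/crop1.png

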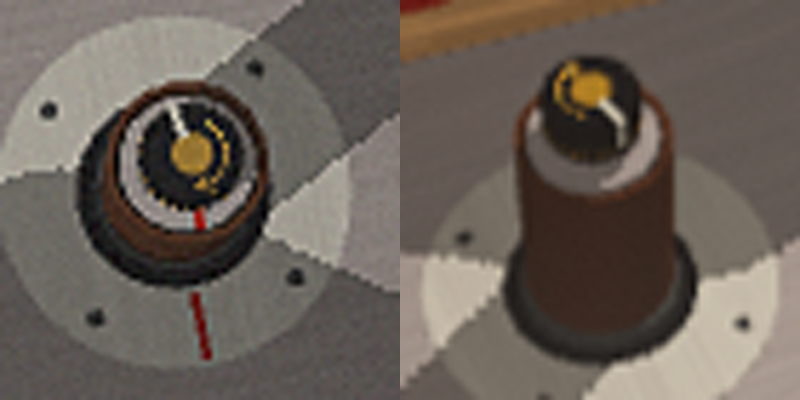

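The close crop (5.714x; left is top, right is scene) shows the gold centre at (192,153) left and (594,90) right. The white line's outer end is at (170,107), up and to the left. The washer's red mark is at (200,220) and the table line runs (195,293) to (207,358).

Run:
```python
from h import *
from rig import ctrl
C={n:dict(np.load(f"pics/{n}0.npz")) for n in("top","scene")}
t,s=C["top"],C["scene"]
L=lambda u,v:(255+u/5.714-.4,155+v/5.714-.4)
S=lambda u,v:(195+(u-400)/5.714-.4,165+v/5.714-.4)
k,e=tri(t,L(192,153),s,S(594,90));print("knob",k.round(1),e)
d,e=tri(t,(307.5,268),s,(194.5,155));print("disc",d.round(1),e)
w,e=tri(t,L(170,107),s,S(622,147));print("line",w.round(1),e)
zt=d[2]-18; print("table z by disc",zt,"by knob",k[2]-109)
# flange/insert circle bottom: dowel-hole screws
for a,b in(((48,110),(0,0)),):pass
zt=(zt+k[2]-109)/2
p,q=plane(t,L(195,293),zt),plane(t,L(207,358),zt);print("redline",p.round(1),q.round(1))
v=k-q; print("yaw from line",np.degrees(np.arctan2((p-q)[1],(p-q)[0])),"from axis",np.degrees(np.arctan2(v[1],v[0])))
# bolt pattern: 4 bolts visible
B=[plane(t,L(*u),zt) for u in((48,110),(257,68),(296,278),(95,318))];print("bolt centre",np.mean(B,0).round(1))
lw=plane(t,L(170,107),k[2])-plane(t,L(192,153),k[2]);print("line az",np.degrees(np.arctan2(lw[1],lw[0])),np.hypot(*lw[:2]))
# rack corners (top img /1.5625)
for u in((373,391),(583,380),(590,445),(378,459)): print("rack",plane(t,np.array(u)/1.5625,zt+18).round(1))
```

```text
knob [584.2  15.7 168.6] 3.459134368644408
disc [426.8 -23.   77.9] 2.2402673987408526
line [600.1  21.  157.1] 2.5542109499047
table z by disc 59.897865518485276 by knob 59.562175889427294
redline [548.1   7.4  59.7] [525.4   3.9  59.7]
yaw from line 8.847280552520504 from axis 11.390585059551572
bolt centre [583.1  13.8  59.7]
line az 23.86219477367745 15.794192091808835
rack [463.2 107.4  77.7]
rack [ 471.1 -152.3   77.7]
rack [ 391.9 -157.2   77.7]
rack [380.6 102.6  77.7]
```

step_arm([
  [[-52.1, -25.9, -2], [0, 0, -20], 100],
  [[-52.1, -25.9, -2], [0, 0, -20], 100],
  [[-52.1, -25.9, -2], [0, 0, -20], 100],
  [[-52.1, -25.9, -2], [0, 0, -20], 100],
  [[-52.1, -25.9, -2], [0, 0, -20], 100],
  [[-52.1, -25.9, -2], [0, 0, -20], 100],
  [[-52.1, -25.9, -2], [0, 0, -20], 100],
  [[-52.1, -25.9, -2], [0, 0, -20], 100],
], squeeze=30)

```text
time_s: 1.1
eef_pos: [526.2, 90.3, 247.9]
ee_rot: [-0.0, 0.048, 0.999, 0.0]
force: [0.7, 0.3, -0.3]
grip_width: 0.995
grip_force: 0.0
```

step_arm([
  [[-6.4, -7, 0], [0, 0, 0], 100],
  [[-6.4, -7, 0], [0, 0, 0], 100],
  [[-6.4, -7, 0], [0, 0, 0], 100],
  [[-6.4, -7, 0], [0, 0, 0], 100],
])

```text
time_s: 1.6
eef_pos: [581.8, 17.1, 247.8]
ee_rot: [-0.0, 0.048, 0.999, 0.0]
force: [0.5, -0.1, 0.5]
grip_width: 0.999
grip_force: 0.0
```

Run:
```python
from h import *
from rig import ctrl
c=ctrl.capture("wrist");np.savez("pics/w1.npz",**c)
s=ctrl.sense();print(s["eef_pos"],s["joints"],s["ee_rot"],np.round(c["extrinsics"],2).tolist(),c["fx"])
print(proj(c,[583.7,14.8,168.6]))
cv2.imwrite("pics/w1.png",cv2.cvtColor(c["img"],cv2.COLOR_RGB2BGR))
```

```text
[581.76553921  17.35069819 248.01135161] [-1.71433292e-01  4.29878829e-01  1.28831556e+00  1.68436607e-04
  1.42379231e+00 -1.64760739e+00] [-1.85193829e-04  4.73058025e-02  9.98880431e-01  1.07058840e-04] [[0.1, 0.95, 0.29, 506.2], [1.0, -0.09, -0.03, 24.18], [0.0, 0.3, -0.96, 390.28], [0.0, 0.0, 0.0, 1.0]] 298.9814642654854
[247.61275668 206.82603015]
```

View pics/w1.png

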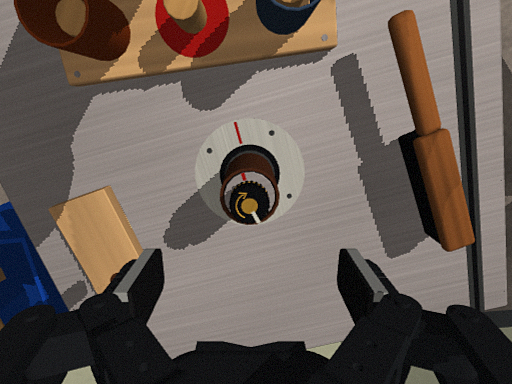

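The wrist view shows the knob's gold centre at (249,206), within 2 px of the prediction. The white line points down and right to (259,221), and the red washer mark is at (243,177).

Run:
```python
from h import *
c=dict(np.load("pics/w1.npz"));H=hsv(c["img"]);h,s,v=[H[...,i] for i in range(3)]
R=np.zeros(h.shape,bool);R[180:230,220:285]=1
print("gold",blobs(0,(h>17)&(h<32)&(s>130)&(v>100)&R,5)[0]);
R[110:230,215:285]=1
print("red",blobs(0,((h<5)|(h>172))&(s>140)&(v>80)&R,4)[0]);print("white",blobs(0,(s<60)&(v>190)&R,4)[0])
t=dict(np.load("pics/top0.npz"))
for g in((249,205.5),):
    print(tri(c,g,t,(288.2,181.4)),plane(c,g,168.6),plane(t,(288.2,181.4),168.6))
k=plane(c,(249,205.5),168.6)
for z,p in((168.6,(259,221)),(146,(243,177)),(60,(236,123))):
    w=plane(c,p,z)-k;print(z,np.degrees(np.arctan2(w[1],w[0])),np.hypot(*w[:2]))
```

```text
gold [(np.int32(256), [246.7, 204.6], [236, 192, 22, 26])]
red [(np.int32(50), [237.4, 132.1], [234, 122, 8, 22]), (np.int32(26), [243.0, 176.2], [241, 173, 5, 8])]
white [(np.int32(29), [255.3, 217.1], [252, 212, 8, 11])]
(array([584.0245658 ,  14.85554902, 165.21487757]), np.float64(2.035336666345414)) [582.70705249  15.99083139 168.6       ] [583.74290042  14.05970656 168.6       ]
168.6 25.865438759361815 15.305736519850269
146 -169.1939801014115 18.190845537724528
60 -171.1821233619041 57.997192934418514
```

step_arm([
  [[-0.2, -0.2, 4.5], [0, 0, 0], 100],
  [[-0.2, -0.2, 8], [0, 0, 0], 80],
  [[-0.2, -0.2, 9.8], [0, 0, 0], 60],
  [[-0.2, -0.2, 9.9], [0, 0, 0], 50],
  [[-0.2, -0.2, 9.9], [0, 0, 0], 45],
  [[-0.2, -0.2, 9.9], [0, 0, 0], 45],
], squeeze=35)

```text
time_s: 2.4
eef_pos: [584.5, 14.3, 150.1]
ee_rot: [0.001, 0.048, 0.999, -0.0]
force: [0.7, -0.4, 0.3]
grip_width: 0.45
grip_force: 0.0
```

step_arm([
  [[0, 0, 0], [0, 0, 0], 20],
  [[0, 0, 0], [0, 0, 0], 20],
  [[0, 0, 0], [0, 0, 0], 20],
  [[0, 0, 0], [0, 0, 0], 20],
])

```text
time_s: 2.9
eef_pos: [584.6, 15.6, 150.5]
ee_rot: [0.001, 0.048, 0.999, 0.001]
force: [-0.2, 7.6, 5.2]
grip_width: 0.355
grip_force: 34.5
```

step_arm([
  [[0, 0.1, -0.05], [0, 0, 0], 20],
  [[0, 0.1, -0.05], [0, 0, 10], 20],
  [[0, 0.1, -0.06], [0, 0, 20], 20],
  [[0, 0.1, -0.08], [0, 0, 30], 20],
  [[0, 0.1, -0.09], [0, 0, 40], 20],
  [[0, 0.1, -0.1], [0, 0, 50], 20],
  [[0, 0.1, -0.11], [0, 0, 60], 20],
  [[0, 0.1, -0.12], [0, 0, 70], 20],
])

```text
time_s: 3.9
eef_pos: [583.7, 14.7, 151.1]
ee_rot: [-0.0, 0.614, 0.789, -0.001]
force: [-5.2, -1.0, 8.3]
grip_width: 0.359
grip_force: 34.7
```

step_arm([
  [[0, -0.05, -0.07], [0, 0, 10], 20],
  [[0, -0.05, -0.08], [0, 0, 20], 20],
  [[0, -0.05, -0.1], [0, 0, 30], 20],
  [[0, -0.05, -0.11], [0, 0, 40], 20],
  [[0, -0.05, -0.12], [0, 0, 50], 20],
  [[0, -0.05, -0.13], [0, 0, 60], 20],
  [[0, -0.05, -0.14], [0, 0, 70], 20],
  [[0, -0.05, -0.15], [0, 0, 70], 20],
])

```text
time_s: 4.9
eef_pos: [582.4, 15.3, 151.8]
ee_rot: [-0.001, 0.955, 0.296, -0.002]
force: [-7.8, 2.0, 3.3]
grip_width: 0.357
grip_force: 34.8
```

Run:
```python
from h import *
from rig import ctrl
out=[]
for n in("top","scene","wrist"):
    c=ctrl.capture(n);np.savez(f"pics/{n}2.npz",**c);u,v=proj(c,[583.7,14.8,168.6]).round().astype(int)
    w=35 if n!="wrist" else 60
    out.append(cv2.resize(c["img"][max(0,v-w):v+w,u-w:u+w],(260,260),interpolation=cv2.INTER_CUBIC))
cv2.imwrite("pics/k2.png",cv2.cvtColor(np.hstack(out),cv2.COLOR_RGB2BGR))
s=ctrl.sense();q=s["ee_rot"];print(s["joints"],s["force"],np.degrees(2*np.arctan2(q[2],q[1]))-90)
```

```text
[-1.74649729e-01  5.09309891e-01  1.42402330e+00 -1.33259244e-04
  1.21204706e+00  7.93883566e-01] [-7.60730418  2.27106536  3.36059698] -55.4901758700453
```

View pics/k2.png

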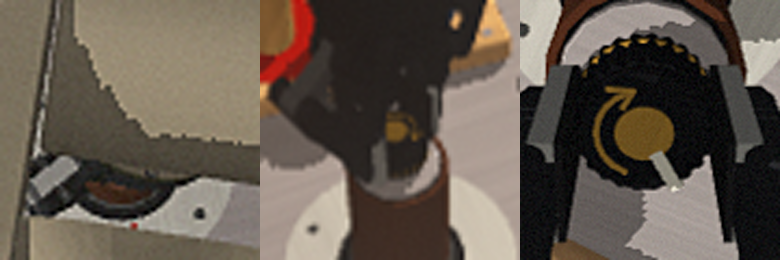

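The third panel (wrist) shows the gold centre at (645,133) and the white line's end at (676,186). The line keeps its angle relative to the gripper, so the knob is turning without slip.

Run:
```python
from h import *
c=dict(np.load("pics/wrist2.npz"));u,v=proj(c,[583.7,14.8,168.6]).round()
f=lambda a,b:(u-60+(a-520)*120/260,v-60+b*120/260)
z=169
k=plane(c,f(644,133),z)
for p in((676,186),(670,178)):
    w=plane(c,f(*p),z)-k;print(k,np.degrees(np.arctan2(w[1],w[0])),np.hypot(*w[:2]))
```

```text
[582.54733831  15.50857887 169.        ] -117.47816934043918 15.349613633697313
[582.54733831  15.50857887 169.        ] -118.51180904676994 12.85611395667763
```

step_arm([
  [[-0.04, -0.04, -0.03], [0, 0, 10], 20],
  [[-0.04, -0.04, -0.04], [0, 0, 20], 20],
  [[-0.04, -0.04, -0.05], [0, 0, 30], 20],
  [[-0.04, -0.04, -0.06], [0, 0, 40], 20],
  [[-0.04, -0.04, -0.07], [0, 0, 47], 20],
  [[-0.04, -0.04, -0.07], [0, 0, 47], 20],
  [[-0.04, -0.04, -0.07], [0, 0, 47], 20],
])

```text
time_s: 5.92
eef_pos: [582.1, 16.2, 152.2]
ee_rot: [-0.001, 0.994, -0.109, -0.002]
force: [-4.9, 4.9, 2.1]
grip_width: 0.355
grip_force: 34.6
```

Run:
```python
from h import *
from rig import ctrl
c=ctrl.capture("wrist");np.savez("pics/wrist3.npz",**c);u,v=proj(c,[583,15,168.6]).round().astype(int);print(u,v)
cv2.imwrite("pics/k3.png",cv2.cvtColor(cv2.resize(c["img"][v-60:v+60,u-60:u+60],(600,600),interpolation=cv2.INTER_CUBIC),cv2.COLOR_RGB2BGR))
s=ctrl.sense();q=s["ee_rot"];print(s["force"],np.degrees(2*np.arctan2(q[2],q[1]))-90)
```

```text
252 266
[-4.5192905   4.99656731  2.13177138] -102.47295556228471
```

View pics/k3.png

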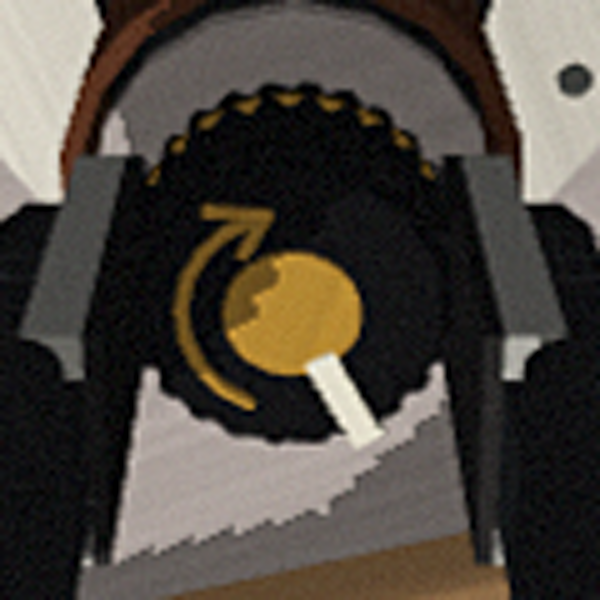

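The wrist crop (5x) shows the gold centre at (292,313) and the line's outer end at (367,440). The red mark is hidden behind the knob, so I'll work from absolute azimuths.

Run:
```python
from h import *
c=dict(np.load("pics/wrist3.npz"));z=170
f=lambda a,b:(252-60+a/5-.4,266-60+b/5-.4)
k=plane(c,f(292,313),z)
for p in((367,440),(324,362)):
    w=plane(c,f(*p),z)-k;print(k,np.degrees(np.arctan2(w[1],w[0])),np.hypot(*w[:2]))
# table yaw by long slot and table edge from top image, plane z=60
t=dict(np.load("pics/top0.npz"))
for a,b in(((228,137),(293,537)),((200,140),(265,540)),((613,65),(703,455)),((200,140),(613,65))):
    w=plane(t,np.array(a)/1.5625,60)-plane(t,np.array(b)/1.5625,60);print("edge",np.degrees(np.arctan2(w[1],w[0])))
H=hsv(t["img"]);R=np.zeros(H.shape[:2],bool);R[205:222,284:296]=1
m=((H[...,0]<8)|(H[...,0]>170))&(H[...,1]>100)&R;y,x=np.nonzero(m);P=np.array([plane(t,(i,j),60) for i,j in zip(x,y)])
d=cv2.fitLine(P[:,:2].astype(np.float32),cv2.DIST_L2,0,.01,.01).ravel();print("line yaw",np.degrees(np.arctan2(d[1],d[0])),P.mean(0),len(P))
w1=dict(np.load("pics/w1.npz"));H=hsv(w1["img"]);R=np.zeros(H.shape[:2],bool);R[115:148,228:246]=1
m=((H[...,0]<8)|(H[...,0]>170))&(H[...,1]>100)&R;y,x=np.nonzero(m);P=np.array([plane(w1,(i,j),60) for i,j in zip(x,y)])
d=cv2.fitLine(P[:,:2].astype(np.float32),cv2.DIST_L2,0,.01,.01).ravel();print("line yaw wrist",np.degrees(np.arctan2(d[1],d[0])),P.mean(0),len(P))
```

```text
[582.78687175  15.97875453 170.        ] -165.00392586171526 15.817591628849916
[582.78687175  15.97875453 170.        ] -162.57589388217178 6.133653914010377
edge 9.147018299104019
edge 9.371580055243696
edge 9.656431783399801
edge 99.38177205482569
line yaw 10.584781 [536.96908954   5.99638463  60.        ] 23
line yaw wrist 9.7328825 [535.36800251   7.71781835  60.        ] 61
```

step_arm([
  [[0, 0, -0.01], [0, 0, 3], 20],
  [[0, 0, -0.01], [0, 0, 5.5], 20],
  [[0, 0, -0.01], [0, 0, 5.5], 20],
  [[0, 0, -0.01], [0, 0, 5.5], 40],
  [[0, 0, -0.01], [0, 0, 5.5], 70],
  [[0, 0, -0.01], [0, 0, 5.5], 70],
])

```text
time_s: 6.72
eef_pos: [583.3, 14.9, 152.6]
ee_rot: [0.0, 0.988, -0.156, 0.0]
force: [0.2, 0.9, 0.9]
grip_width: 0.699
grip_force: 0.0
```

step_arm([
  [[0, 0, -4], [0, 0, 0], 100],
  [[0, 0, -8], [0, 0, -10], 100],
  [[0, 0, -8], [0, 0, -20], 100],
  [[0, 0, -8], [0, 0, -30], 100],
  [[0, 0, -8], [0, 0, -40], 100],
  [[0, 0, -8], [0, 0, -40], 100],
])

```text
time_s: 7.48
eef_pos: [583.2, 15.0, 232.5]
ee_rot: [0.0, 0.982, 0.19, 0.0]
force: [-0.3, 0.4, 0.3]
grip_width: 0.998
grip_force: 0.0
```

Run:
```python
from h import *
from rig import ctrl
out=[]
c=ctrl.capture("wrist");np.savez("pics/wrist4.npz",**c);u,v=proj(c,[583,15,168.6]).round().astype(int);print(u,v)
cv2.imwrite("pics/k4.png",cv2.cvtColor(cv2.resize(c["img"][v-70:v+50,u-60:u+60],(600,600),interpolation=cv2.INTER_CUBIC),cv2.COLOR_RGB2BGR))
s=ctrl.sense();q=s["ee_rot"];print(s["eef_pos"],s["joints"],s["force"],np.degrees(2*np.arctan2(q[2],q[1]))-90)
```

```text
250 210
[583.208262    15.02830112 232.53618097] [-1.74897687e-01  4.42002259e-01  1.31048692e+00 -7.33605602e-05
  1.38892046e+00  1.01539390e+00] [-0.42067226  0.19076688 -0.9615687 ] -68.19792429514203
```

View pics/k4.png

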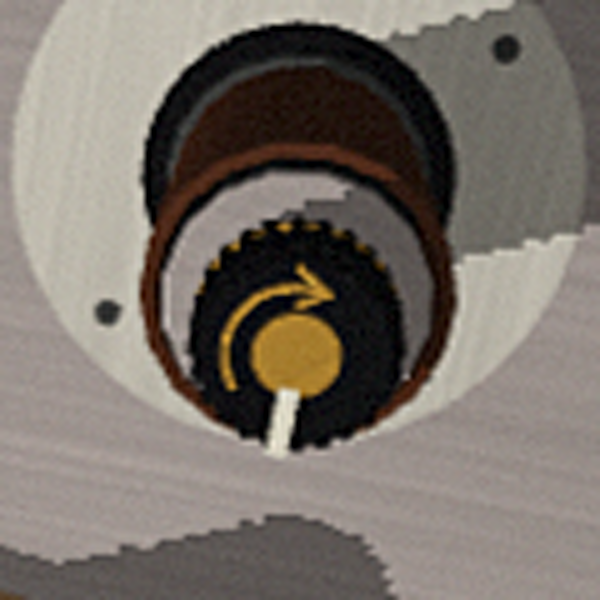

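The knob is released. The gold centre is at (297,355) and the line's end at (278,452) in the 5x crop; the mark is still hidden behind the knob.

Run:
```python
from h import *
c=dict(np.load("pics/wrist4.npz"))
f=lambda a,b:(250-60+a/5-.4,210-70+b/5-.4)
for z in(168,171):
  k=plane(c,f(297,355),z)
  for p in((279,452),(289,395)):
    w=plane(c,f(*p),z)-k;print(k,np.degrees(np.arctan2(w[1],w[0])),np.hypot(*w[:2]))
s=lambda a,b:plane(c,f(a,b),60)
print(s(298,160))
```

```text
[582.14540349  15.58636238 168.        ] -168.04390032722006 15.770192164358178
[582.14540349  15.58636238 168.        ] -168.79588112007232 6.439439890285022
[583.17547745  15.98747198 171.        ] -168.04390032722006 15.541622353028888
[583.17547745  15.98747198 171.        ] -168.7958811200723 6.346108018013017
[586.6322044   17.57836799  60.        ]
```

step_arm([
  [[0, 0, 0], [0, 0, -10], 100],
  [[0, 0, 0], [0, 0, -20], 100],
  [[0, 0, 0], [0, 0, -30], 100],
  [[0, 0, 0], [0, 0, -40], 100],
  [[0, 0, 0], [0, 0, -50], 100],
  [[0, 0, 0], [0, 0, -60], 100],
  [[0, 0, 0], [0, 0, -70], 100],
  [[0, 0, 0], [0, 0, -80], 100],
])

```text
time_s: 8.52
eef_pos: [583.2, 15.1, 232.5]
ee_rot: [0.0, 0.628, 0.778, -0.0]
force: [-0.5, 0.5, -0.2]
grip_width: 0.998
grip_force: 0.0
```

step_arm([
  [[0, 0, 0], [0, 0, -10], 100],
  [[0, 0, 0], [0, 0, -20], 100],
  [[0, 0, 0], [0, 0, -30], 100],
  [[0, 0, 0], [0, 0, -40], 100],
  [[0, 0, 0], [0, 0, -50], 100],
  [[0, 0, 0], [0, 0, -60], 100],
  [[0, 0, 0], [0, 0, -70], 100],
  [[0, 0, 0], [0, 0, -70], 100],
])

```text
time_s: 9.52
eef_pos: [583.2, 15.0, 232.5]
ee_rot: [0.0, 0.072, 0.997, -0.0]
force: [0.0, -0.2, 0.3]
grip_width: 0.999
grip_force: 0.0
```

Run:
```python
from h import *
from rig import ctrl
c=ctrl.capture("wrist");np.savez("pics/wrist5.npz",**c);u,v=proj(c,[583,15,168.6]).round().astype(int);print(u,v)
cv2.imwrite("pics/k5.png",cv2.cvtColor(cv2.resize(c["img"][v-70:v+50,u-60:u+60],(600,600),interpolation=cv2.INTER_CUBIC),cv2.COLOR_RGB2BGR))
s=ctrl.sense();q=s["ee_rot"];print(s["eef_pos"],s["joints"],s["force"],np.degrees(2*np.arctan2(q[2],q[1]))-90)
```

```text
250 211
[583.17477727  15.09797179 232.51611876] [-1.74806289e-01  4.42011539e-01  1.31052535e+00 -3.14099613e-05
  1.38900159e+00 -1.60046820e+00] [-0.02367095  0.51169898 -0.05709437] 81.68473563817446
```

View pics/k5.png

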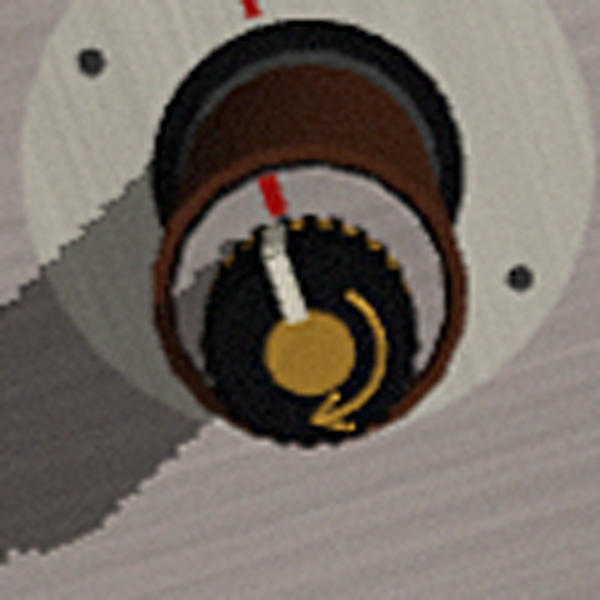

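The white line's outer end at (273,228) points at the red washer mark, which runs (268,178) to (279,212). The gold centre is at (310,353). They look aligned; I'll put a number on it.

Run:
```python
from h import *
c=dict(np.load("pics/wrist5.npz"))
f=lambda a,b:(250-60+a/5-.4,211-70+b/5-.4)
g=plane(c,f(310,353),169);az=lambda w:np.degrees(np.arctan2(w[1],w[0]))
for p in((272,228),(298,318)): print("line",g,az(plane(c,f(*p),169)-g))
print("line seg",az(plane(c,f(272,228),169)-plane(c,f(298,318),169)))
w=plane(c,f(315,251),147);print("washer c?",w)
a,b=plane(c,f(268,178),146),plane(c,f(279,212),146);print("mark",az(a-b),az(a-g),az(b-g),a,b)
H=hsv(c["img"]);R=np.zeros(H.shape[:2],bool);R[118:150,225:250]=1
m=((H[...,0]<8)|(H[...,0]>170))&(H[...,1]>130)&R;y,x=np.nonzero(m);P=np.array([plane(c,(i,j),60) for i,j in zip(x,y)]);print("tab",P.mean(0),az(P.mean(0)-g),len(P))
```

```text
line [583.33763376  15.99412488 169.        ] -172.22639517695262
line [583.33763376  15.99412488 169.        ] -170.3133700841799
line seg -173.00057963339557
washer c? [574.43201205  18.17110211 147.        ]
mark -171.10839449294528 -170.7993661146987 -170.68775383242877 [561.82328093  12.50931582 146.        ] [567.53682503  13.40317534 146.        ]
tab [535.9487814    7.67315296  60.        ] -170.04100077903226 57
```

step_arm([
  [[0, 0, 5], [0, 0, 0], 100],
  [[0, 0, 9], [0, 0, 0], 100],
  [[0, 0, 11.5], [0, 0, 0], 100],
  [[0, 0, 12.5], [0, 0, 0], 80],
  [[0, 0, 12.5], [0, 0, 0], 70],
  [[0, 0, 12.5], [0, 0, 0], 66],
  [[0, 0, 12.5], [0, 0, 0], 63],
], squeeze=32)

```text
time_s: 10.45
eef_pos: [583.7, 15.2, 108.5]
ee_rot: [0.001, 0.07, 0.998, 0.0]
force: [-0.7, 0.6, -0.5]
grip_width: 0.628
grip_force: 0.3
```

step_arm([
  [[0, 0, 0], [0, 0, 0], 60],
  [[0, 0, 0], [0, 0, 0], 58],
  [[0, 0, 0], [0, 0, 0], 56],
  [[0, 0, 0], [0, 0, 0], 54],
  [[0, 0, 0], [0, 0, 0], 50],
  [[0, 0, 0], [0, 0, 0], 50],
  [[0, 0, 0], [0, 0, 0], 50],
])

```text
time_s: 11.32
eef_pos: [583.8, 15.5, 108.7]
ee_rot: [0.001, 0.07, 0.998, 0.0]
force: [0.3, 3.8, 6.6]
grip_width: 0.6
grip_force: 32.1
```

step_arm([
  [[0, 0, 0], [0, 0, 6], 50],
  [[0, 0, 0], [0, 0, 16], 50],
  [[0, 0, -0.05], [0, 0, 26], 50],
  [[0, 0, -0.1], [0, 0, 36], 50],
  [[0, 0, -0.15], [0, 0, 46], 50],
  [[0, 0, -0.2], [0, 0, 56], 50],
  [[0, 0, -0.25], [0, 0, 66], 50],
  [[0, 0, -0.25], [0, 0, 72], 50],
])

```text
time_s: 12.32
eef_pos: [582.9, 15.4, 109.7]
ee_rot: [-0.0, 0.644, 0.765, -0.0]
force: [2.6, 2.8, -2.6]
grip_width: 0.605
grip_force: 34.6
```

Run:
```python
from rig import ctrl
import numpy as np
s=ctrl.sense();print(s["eef_pos"],s["force"],s["wrist_torque"],s["joints"],s["grip_force"])
```

```text
[582.91886229  15.44307753 109.74659911] [ 2.57464171  2.83613591 -2.60831327] [ 0.45003541 -0.47071738  0.41985079] [-1.74379927e-01  5.55257148e-01  1.46905966e+00  1.90952607e-04
  1.11806632e+00 -3.45623596e-01] 34.62704766128134
```

step_arm([
  [[0, 0, 0], [0, 0, -7], 50],
  [[0, 0, -0.04], [0, 0, -17], 50],
  [[0, 0, -0.1], [0, 0, -27], 50],
  [[0, 0, -0.16], [0, 0, -37], 50],
  [[0, 0, -0.22], [0, 0, -47], 50],
  [[0, 0, -0.28], [0, 0, -57], 50],
  [[0, 0, -0.34], [0, 0, -67], 50],
  [[0, 0, -0.34], [0, 0, -74], 50],
], squeeze=31)

```text
time_s: 13.32
eef_pos: [583.6, 15.6, 113.3]
ee_rot: [0.001, 0.05, 0.999, 0.001]
force: [3.4, 3.7, -2.1]
grip_width: 0.6
grip_force: 34.5
```

step_arm([
  [[0, 0, 0], [0, 0, 7], 50],
  [[0, 0, -0.06], [0, 0, 17], 50],
  [[0, 0, -0.13], [0, 0, 27], 50],
  [[0, 0, -0.2], [0, 0, 37], 50],
  [[0, 0, -0.27], [0, 0, 47], 50],
  [[0, 0, -0.34], [0, 0, 57], 50],
  [[0, 0, -0.41], [0, 0, 67], 50],
  [[0, 0, -0.41], [0, 0, 74], 50],
])

```text
time_s: 14.32
eef_pos: [583.0, 15.4, 117.1]
ee_rot: [-0.0, 0.644, 0.765, -0.0]
force: [-0.6, 2.1, -2.9]
grip_width: 0.601
grip_force: 34.6
```

step_arm([
  [[0, 0, 0], [0, 0, -7], 50],
  [[0, 0, -0.06], [0, 0, -17], 50],
  [[0, 0, -0.13], [0, 0, -27], 50],
  [[0, 0, -0.2], [0, 0, -37], 50],
  [[0, 0, -0.27], [0, 0, -47], 50],
  [[0, 0, -0.34], [0, 0, -57], 50],
  [[0, 0, -0.41], [0, 0, -67], 50],
  [[0, 0, -0.41], [0, 0, -74], 50],
])

```text
time_s: 15.32
eef_pos: [583.4, 15.5, 121.3]
ee_rot: [0.0, 0.051, 0.999, 0.001]
force: [2.3, 2.7, -3.3]
grip_width: 0.602
grip_force: 34.5
```

step_arm([
  [[0, 0, 0], [0, 0, 7], 50],
  [[0, 0, -0.06], [0, 0, 17], 50],
  [[0, 0, -0.13], [0, 0, 27], 50],
  [[0, 0, -0.2], [0, 0, 37], 50],
  [[0, 0, -0.27], [0, 0, 47], 50],
  [[0, 0, -0.34], [0, 0, 57], 50],
  [[0, 0, -0.41], [0, 0, 67], 50],
  [[0, 0, -0.41], [0, 0, 74], 50],
])

```text
time_s: 16.32
eef_pos: [583.1, 15.3, 125.2]
ee_rot: [-0.0, 0.644, 0.765, -0.0]
force: [1.6, 1.0, -2.6]
grip_width: 0.598
grip_force: 34.5
```

step_arm([
  [[0, 0, 0], [0, 0, -7], 50],
  [[0, 0, -0.06], [0, 0, -17], 50],
  [[0, 0, -0.13], [0, 0, -27], 50],
  [[0, 0, -0.2], [0, 0, -37], 50],
  [[0, 0, -0.27], [0, 0, -47], 50],
  [[0, 0, -0.34], [0, 0, -57], 50],
  [[0, 0, -0.41], [0, 0, -67], 50],
  [[0, 0, -0.41], [0, 0, -74], 50],
])

```text
time_s: 17.32
eef_pos: [583.4, 15.4, 129.5]
ee_rot: [0.0, 0.051, 0.999, 0.0]
force: [2.4, 2.9, -3.0]
grip_width: 0.601
grip_force: 34.5
```

step_arm([
  [[0, 0, 0], [0, 0, 7], 50],
  [[0, 0, -0.06], [0, 0, 17], 50],
  [[0, 0, -0.13], [0, 0, 27], 50],
  [[0, 0, -0.2], [0, 0, 37], 50],
  [[0, 0, -0.27], [0, 0, 47], 50],
  [[0, 0, -0.34], [0, 0, 57], 50],
  [[0, 0, -0.41], [0, 0, 67], 50],
  [[0, 0, -0.41], [0, 0, 74], 50],
])

```text
time_s: 18.32
eef_pos: [583.1, 15.2, 133.5]
ee_rot: [-0.0, 0.644, 0.765, -0.0]
force: [1.0, 1.4, -2.5]
grip_width: 0.603
grip_force: 34.5
```

step_arm([
  [[0, 0, 0], [0, 0, -7], 50],
  [[0, 0, -0.06], [0, 0, -17], 50],
  [[0, 0, -0.13], [0, 0, -27], 50],
  [[0, 0, -0.2], [0, 0, -37], 50],
  [[0, 0, -0.27], [0, 0, -47], 50],
  [[0, 0, -0.34], [0, 0, -57], 50],
  [[0, 0, -0.41], [0, 0, -67], 50],
  [[0, 0, -0.41], [0, 0, -74], 50],
])

```text
time_s: 19.32
eef_pos: [583.5, 15.0, 137.9]
ee_rot: [0.0, 0.05, 0.999, -0.0]
force: [2.7, -3.0, 4.0]
grip_width: 0.599
grip_force: 35.1
```

step_arm([
  [[0, 0, 0], [0, 0, 7], 50],
  [[0, 0, -0.06], [0, 0, 17], 50],
  [[0, 0, -0.13], [0, 0, 27], 50],
  [[0, 0, -0.2], [0, 0, 37], 50],
  [[0, 0, -0.27], [0, 0, 47], 50],
  [[0, 0, -0.34], [0, 0, 57], 50],
  [[0, 0, -0.41], [0, 0, 67], 50],
  [[0, 0, -0.41], [0, 0, 74], 50],
])

```text
time_s: 20.32
eef_pos: [583.0, 14.9, 142.1]
ee_rot: [0.0, 0.645, 0.765, -0.0]
force: [0.1, -0.6, -1.5]
grip_width: 0.601
grip_force: 34.6
```

Run:
```python
from rig import ctrl
s=ctrl.sense();print(s["eef_pos"],s["force"],s["wrist_torque"],s["joints"],s["grip_force"])
```

```text
[583.0470445   14.93745677 142.07440226] [ 0.06867993 -0.60284442 -1.49682045] [ 0.01150331  0.00299187 -0.01214024] [-1.74922858e-01  5.18889627e-01  1.43584268e+00 -5.13420912e-04
  1.18709610e+00 -3.44711282e-01] 34.63935891447136
```

step_arm([
  [[0, 0, -0.8], [0, 0, 0], 50],
  [[0, 0, -2], [0, 0, 0], 50],
  [[0, 0, -3.2], [0, 0, 0], 50],
  [[0, 0, -4.4], [0, 0, 0], 50],
  [[0, 0, -5.6], [0, 0, 0], 50],
  [[0, 0, -6.8], [0, 0, 0], 50],
  [[0, 0, -8], [0, 0, 0], 50],
  [[0, 0, -8.4], [0, 0, 0], 50],
])

```text
time_s: 21.32
eef_pos: [583.4, 15.1, 227.0]
ee_rot: [0.001, 0.643, 0.766, 0.0]
force: [0.6, -0.3, -0.8]
grip_width: 0.604
grip_force: 34.6
```

Run:
```python
from h import *
from rig import ctrl
c=ctrl.capture("scene");np.savez("pics/scene6.npz",**c)
s=ctrl.sense();q=s["ee_rot"];print(s["eef_pos"],s["force"],s["grip_force"],np.degrees(2*np.arctan2(q[2],q[1]))-90)
cv2.imwrite("pics/s6.png",cv2.cvtColor(cv2.resize(c["img"][60:250,110:330],(695,600),interpolation=cv2.INTER_CUBIC),cv2.COLOR_RGB2BGR))
```

```text
[583.38596305  15.12868284 227.02316198] [-0.56419786 -0.05979639 -0.12118417] 34.642059644354504 10.019128846353937
```

View pics/s6.png

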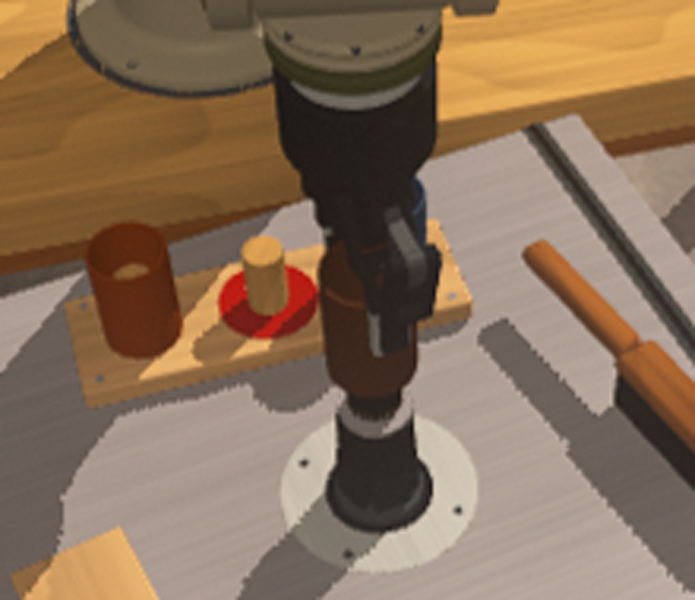

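The sleeve is held clear above the knob, its lower edge at (370,388) in the crop. The drum and knob are seated below, the free dowel's top is at (263,247), and both spares are in place.

step_arm([
  [[0, -1, -0.8], [0, 0, 0], 50],
  [[-0.2, -4, -0.8], [0, 0, 2], 50],
  [[-0.4, -7.5, -0.8], [0, 0, 4], 50],
  [[-0.7, -11, -0.8], [0, 0, 6], 50],
  [[-0.9, -14, -0.8], [0, 0, 8], 50],
  [[-1.1, -15.7, -0.8], [0, 0, 8], 50],
  [[-1.1, -16.1, -0.8], [0, 0, 8], 50],
  [[-1.1, -16.1, -0.8], [0, 0, 8], 50],
])

```text
time_s: 22.38
eef_pos: [426.6, -23.7, 234.2]
ee_rot: [0.0, 0.695, 0.719, 0.0]
force: [0.1, 0.2, -0.1]
grip_width: 0.6
grip_force: 34.6
```

Run:
```python
from h import *
from rig import ctrl
s6=dict(np.load("pics/scene6.npz"))
print("dowel top",plane(s6,(110+263/3.16,60+247/3.158),128), "exp bottom edge px",proj(s6,[608,10,186]),"seen",110+370/3.16,60+388/3.158)
c=ctrl.capture("scene");np.savez("pics/scene7.npz",**c)
s=ctrl.sense();q=s["ee_rot"];print(s["eef_pos"],s["force"],s["grip_force"],np.degrees(2*np.arctan2(q[2],q[1]))-90)
cv2.imwrite("pics/s7.png",cv2.cvtColor(cv2.resize(c["img"][60:250,110:330],(695,600),interpolation=cv2.INTER_CUBIC),cv2.COLOR_RGB2BGR))
H=hsv(c["img"]);h,S,v=[H[...,i] for i in range(3)]
m=((h<12)|(h>170))&(S>60)&(v<110);R=np.zeros(m.shape,bool);R[60:190,160:240]=1
print("brown",blobs(0,m&R,40)[0])
print("exp sleeve axis bottom/top, near bottom",[proj(c,p).round(1).tolist() for p in([427,-23.5,194],[427,-23.5,270],[452,-27,194])])
```

```text
dowel top [426.04541882 -19.93610152 128.        ] exp bottom edge px [227.27937761 185.06615351] seen 227.08860759493672 182.86257124762508
[426.83066513 -23.64395453 234.1696704 ] [-0.00583701 -0.85639995 -0.38184809] 34.640951641904394 2.01865598525265
brown [(np.int32(561), [186.0, 106.7], [171, 80, 31, 45]), (np.int32(177), [162.3, 155.3], [160, 135, 7, 37])]
exp sleeve axis bottom/top, near bottom [[188.5, 115.5], [184.5, 85.2], [189.2, 124.6]]
```

View pics/s7.png

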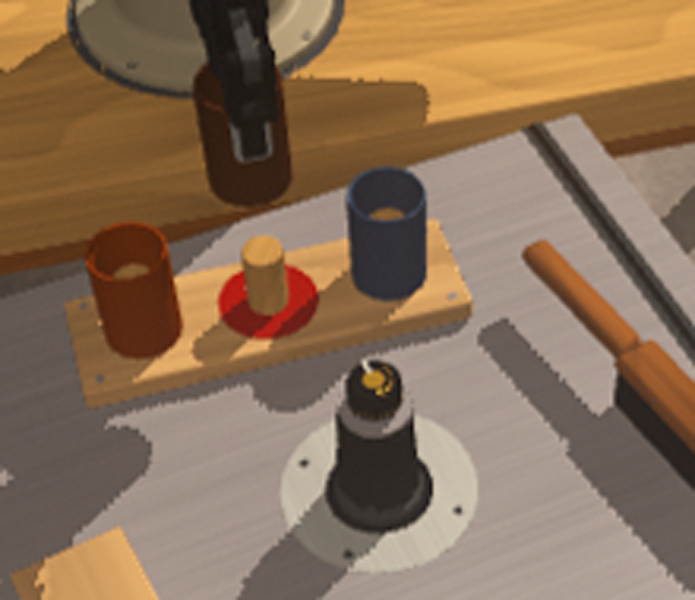

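The sleeve hangs above the red disc, its lower edge at (247,200). The free dowel's top is at (265,247), the spares haven't moved, and the bare drum is seated with the knob line still at the mark.

step_arm([
  [[0.1, 0, 2.5], [0, 0, 0], 50],
  [[0.1, 0, 5], [0, 0, 0], 50],
  [[0.1, 0, 5.8], [0, 0, 0], 50],
  [[0.1, 0, 6.3], [0, 0, 0], 50],
  [[0.1, 0, 6.8], [0, 0, 0], 50],
  [[0.1, 0, 7.3], [0, 0, 0], 50],
  [[0.1, 0, 7.8], [0, 0, 0], 50],
  [[0.1, 0, 8.3], [0, 0, 0], 50],
])

```text
time_s: 23.42
eef_pos: [426.5, -22.7, 150.9]
ee_rot: [0.0, 0.695, 0.719, 0.0]
force: [0.1, -0.1, -0.4]
grip_width: 0.598
grip_force: 34.6
```

step_arm([
  [[0, 0, 0.7], [0, 0, 0], 50],
  [[0, 0, 1.4], [0, 0, 0], 50],
  [[0, 0, 1.9], [0, 0, 0], 50],
  [[0, 0, 2.2], [0, 0, 0], 50],
  [[0, 0, 2.5], [0, 0, 0], 50],
  [[0, 0, 2.7], [0, 0, 0], 50],
  [[0, 0, 2.7], [0, 0, 0], 50],
])

```text
time_s: 24.3
eef_pos: [426.5, -22.7, 124.0]
ee_rot: [-0.0, 0.695, 0.719, -0.0]
force: [-0.6, 0.7, -0.9]
grip_width: 0.604
grip_force: 34.6
```

Clear over the dowel. Creeping down to contact.

step_arm([
  [[0, 0, 0.1], [0, 0, 0], 50],
  [[0, 0, 0.2], [0, 0, 0], 50],
  [[0, 0, 0.3], [0, 0, 0], 50],
  [[0, 0, 0.4], [0, 0, 0], 50],
  [[0, 0, 0.4], [0, 0, 0], 50],
])

```text
time_s: 24.92
eef_pos: [426.5, -22.7, 120.0]
ee_rot: [-0.0, 0.695, 0.719, -0.0]
force: [-0.5, -0.6, -1.3]
grip_width: 0.6
grip_force: 34.6
```

step_arm([
  [[0, 0, 0.05], [0, 0, 0], 50],
  [[0, 0, 0.1], [0, 0, 0], 50],
  [[0, 0, 0.15], [0, 0, 0], 50],
  [[0, 0, 0.15], [0, 0, 0], 50],
])

```text
time_s: 25.42
eef_pos: [426.5, -22.7, 118.7]
ee_rot: [0.0, 0.695, 0.719, 0.0]
force: [-0.7, -0.3, 1.6]
grip_width: 0.604
grip_force: 34.8
```

step_arm([
  [[0, 0, 0.05], [0, 0, 0], 50],
  [[0, 0, 0.1], [0, 0, 0], 50],
  [[0, 0, 0.1], [0, 0, 0], 50],
])

```text
time_s: 25.8
eef_pos: [426.6, -22.6, 118.5]
ee_rot: [0.0, 0.695, 0.719, 0.0]
force: [-3.2, 2.8, 13.6]
grip_width: 0.599
grip_force: 35.9
```

step_arm([
  [[0, 0, -0.08], [0, 0, 0], 50],
  [[0, 0, -0.08], [0, 0, 0], 62],
  [[0, 0, -0.08], [0, 0, 0], 68],
  [[0, 0, -0.08], [0, 0, 0], 80],
  [[0, 0, -0.08], [0, 0, 0], 100],
  [[0, 0, -0.08], [0, 0, 0], 100],
  [[0, 0, -0.08], [0, 0, 0], 100],
])

```text
time_s: 26.68
eef_pos: [426.5, -22.7, 118.4]
ee_rot: [-0.0, 0.695, 0.719, -0.0]
force: [-0.8, 0.4, 0.4]
grip_width: 0.999
grip_force: 0.0
```

step_arm([
  [[0, 0, -1], [0, 0, 0], 100],
  [[0, 0, -3], [0, 0, 0], 100],
  [[0, 0, -6], [0, 0, 0], 100],
  [[0, 0, -10], [0, 0, 0], 100],
  [[0, 0, -14], [0, 0, 0], 100],
  [[0, -3, -15], [0, 0, 0], 100],
  [[0, -4, -15], [0, 0, 0], 100],
  [[0, -4, -15], [0, 0, 0], 100],
])

```text
time_s: 27.68
eef_pos: [386.3, -24.1, 268.3]
ee_rot: [0.0, 0.695, 0.719, 0.0]
force: [0.1, -0.4, 0.8]
grip_width: 1.0
grip_force: 0.0
```

Run:
```python
from h import *
from rig import ctrl
c=ctrl.capture("scene")
s=ctrl.sense();print(s["eef_pos"],s["force"],s["time_s"])
cv2.imwrite("pics/s8.png",cv2.cvtColor(cv2.resize(c["img"][60:250,110:330],(695,600),interpolation=cv2.INTER_CUBIC),cv2.COLOR_RGB2BGR))
```

```text
[386.67344139 -24.1223151  268.15985179] [ 0.68805652 -0.03815029  0.86450097] 27.725
```

View pics/s8.png

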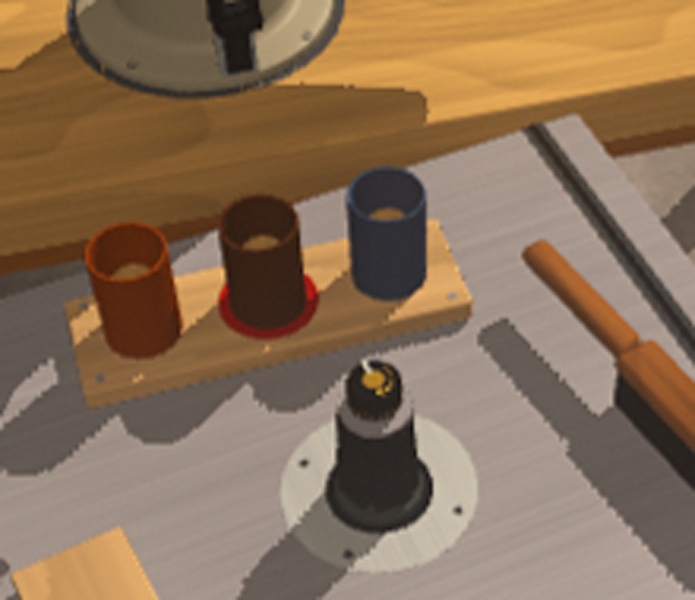

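The sleeve stands upright and fully down on the red disc, its base at about (265,310). The spares, brush and plywood part are undisturbed, and the spindle is seated.

```bash
python3 -c "
from rig import ctrl
print(ctrl.finish_job())"
```

```text
the job is handed in; nothing more can be done
None
```

I slackened the knob to within about 2° of the red mark, twisted the worn sleeve off with the spindle left on its seat, and set it fully down over the red-disc dowel; the job is handed in at about 28 s, with nothing else moved in the last picture.

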